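# Slide a blank along the rail into the drilling jig's corner

### The arm

A 6-joint arm with a two-finger parallel gripper is mounted at the origin on a cart in front of the work surface, level with it; the furniture and walls round the work are solid. World frame = base frame: x ahead of the robot, y to its left, z up, the work surface at z = 0. Lengths are in m, angles in degrees, forces in N, time in s.
With the tool pointing down it reaches from about 0.4 to 0.825 m from the base axis. Payload 7 kg.
Tool frame: the origin (TCP) lies midway between the tips of the shut fingers; the grasp point (between the pads) lies 19 mm behind it (ctrl.hold_point_z is the distance from the TCP to the grasp point, in m); z points along the fingers, y is the line along which they close (so a half turn about z gives the same grasp; the last joint's range is limited). The gripper opens to 88 mm and grips with 3 to 60 N. Pads are 19 mm wide; open, the fingers measure 130 mm over their backs; the gripper's body (78 mm by 193 mm) begins 47 mm behind the grasp point.
Start: joints at [-53.222, 20.546, 0.682, 0, -70.136, -16.507], TCP at [0.234, -0.633, 0.227] pointing down, gripper open.
Joint ranges: [-176.03, 176.03], [-82.01, 121.73], [-58.28, 71.71], [-173.87, 95.51], [-174.79, -0.11], [-173.66, 173.66]. Speed limits (degrees/s): [136.94, 136.94, 172.46, 180, 180, 180].

### API

Orientations are given as [roll, pitch, yaw] about the fixed x, y, z axes, in that order (R = Rz(yaw) Ry(pitch) Rx(roll)).
In Python, from plant import ctrl gives the robot as it stands.
- The arm moves only by the tool apply_moves, never from a script. Its argument "deltas" is a list of rows, each an object with "fingers": the finger opening in mm, from 0 to 87.6; "delta_pos": the shift along the tool's x, y, z in mm, a list of three; "angular": the turn, a rotation vector about the tool's x, y, z in degrees, a list of three. A call has 1 to 10 rows; each row is the pose to reach, as a shift and turn from the pose commanded when the call began, along the tool's axes at that moment; what a row does not reach only later rows make up. A row lasts 1/10 s, in which the tool goes at most 50 mm and 8.59 degrees, less where a joint would pass 70% of its speed; a pose out of reach is approached as far as the arm can. A call with a gripper value outside its range is refused whole. The fingers move at their own pace and stop on an object; the grip force is fixed at half the most. Time passes only in rows, so rows that repeat a pose let the fingers close. It gives the time, the measured TCP pose, the force, the opening and the grip force at its end, in the units of the state.
- ctrl.get_obs(): the state, without advancing time (a new reading comes with each control period).
- ctrl.snapshot(name): name is "side" or "top"; returns the picture (400x640x3 uint8, red, green, blue); there is no depth.
- ctrl.camera_params(name): a dict with "fx", "fy", "cx", "cy" (pixels), "cam_to_world" (4x4, takes a point from camera to world coordinates). Camera axes: x right, y up, looking along -z (the intrinsics and any distortion apply to the point x, -y, -z); pixel columns grow to the right and rows downward; lengths in m; the calibration is good to about 2 mm. A picture is of the moment at which its call begins. camera_params takes no time and is no camera call.
- ctrl.close_job(): hands the job in; it is judged then, once.
The state is a dict: "clock": time; "joint_pos": joint angles; "qvel": joint speeds; "tau": joint torques, N m; "tool_pos": TCP position; "orientation": TCP orientation; "force": force on the tool from outside, world axes, zero at the start; "moment": the same for the moment, N m; "opening": finger opening in m; "gripper_force": force on a finger pad.
Only numpy, scipy, OpenCV 4.12 (cv2) and the standard library are available. Lean on these libraries where they do the work, as an engineer would, in place of code of your own. Each camera call takes 0.05 s, during which the arm holds its last target. There are 200 camera calls.

### The job

Load the drilling jig with the solid spacer blank, the one without a hole. Push the blank flat against the long rail with closed fingertips, slide it along the rail into the corner pocket until it is fully home against both the end stop and the rail, then take the hand away. Only push it along the bed: do not pick it up, and leave the drilled spacer and the other things where they are.

Things in the scene. Friction and masses are not known exactly. Their poses are not given: they have to be found in the camera images.
- jig: Drilling jig, fixed to the bench. Dark steel bed 120 (its x) x 260 (its y) x 12 mm thick, open on the near side; origin at the centre of its underside, z up. On the bed stand three bright steel bars: the long rail on the far edge (point rail_mid), the end stop across the -y end (point stop_mid) and a short lip (point lip_nose). Rail, stop and lip form the corner pocket.
- rail_mid (a point): Middle of the rail's working face at its top edge: jig frame 45, 0, 26 mm. The face is the plane jig x = +45 mm, looks to jig -x and runs the whole 260 mm along jig y; the rail is 15 mm wide and 14 mm high above the bed. Axes as the jig's.
- stop_mid (a point): Middle of the end stop's working face at its top edge: jig frame 25, -115, 26 mm. The face is the plane jig y = -115 mm, looks to jig +y and spans jig x = -14 to +45 mm; the stop is 14 mm high above the bed. Axes as the jig's.
- lip_nose (a point): Tip of the lip's round nose at its top: jig frame -2.5, -85.5, 24 mm. The lip is 15 mm wide (jig x -10 to +5 mm), 12 mm high above the bed, and reaches from here to the stop. Between lip and rail the pocket is 40 mm wide, 4 mm wider than the blank; it is entered along the rail, moving to jig -y. Axes as the jig's.
- pocket (a point): Point on the bed where the blank's origin is when fully home: jig frame 27, -93, 12 mm (18 mm from the rail face, 22 mm from the stop face). The blank's long side then lies along the rail and half of its length sticks out of the pocket. Axes as the jig's.
- blank: The solid spacer blank: loose plain steel block without a hole, 36 (its x) x 44 (its y) x 16 mm high, about 0.2 kg; origin at the centre of its underside. It starts flat on the bed, its centre 60 to 82 mm from the rail face, long side along the rail within about 0.2 rad. It and the drilled spacer lie in a row along the rail, about 110 mm apart, in either order.
- drilled: The drilled spacer, to be left alone: same size and steel as the blank but with a 16 mm hole through it from top to bottom; origin at the centre of its underside, lying flat on the jig bed.
- nut_3: Loose rusty hexagon nut, 30 x 34 x 24 mm high, on the bench just beyond the stop end of the jig; origin at the centre of its underside. To be left alone.
- soapstone: Loose white marking stick, 12 x 85 (its y) x 9 mm, on the bench in front of the jig; origin at the centre of its underside. To be left alone.
- bolt_m16: Loose rusty bolt standing on its head, 24 x 27 x 65 mm high, on the bench behind the jig; origin at the centre of its underside. To be left alone.
- scriber_tin: Loose yellow tin of scribers, 69 mm across, 128 mm high, on the bench at the left, between the press and the drawer cabinet; origin at the centre of its underside. To be left alone. The blue lever press beside it is fixed and tall (about 0.4 m; x 0.37 to 0.58, y 0.20 to 0.33 m, its lever reaching further left): go round it in front of the bench.

How it is judged:
By the outcome, as a careful person would: the job done as asked, in the order asked, and still so for the second after the job is handed in, with the robot touching nothing.
It also fails if it takes over 48 s, if anything falls off the work surface, if the arm or the gripper's body presses on something with over 40 N, if the wrist force passes 120 N, or if a joint passes its speed limit or range.

## Working session

There is one attempt and no reset: what is moved stays moved. The work goes in short steps, Python scripts to look and compute and a tool call to move; the robot and the scene stay as the last step left them, time stands still between calls to the robot, and variables do not carry over. Pictures are saved under pics/ and viewed, at most 10 in all, crops included, and the job is handed in when it is done.

Besides the shell and the picture viewer there is one more tool, called after "Request:" in YAML: its name, and indented under it one key for each argument. apply_moves: Moves the arm, as the interface text tells. Its arguments: {"type":"object","properties":{"deltas":{"type":"array"}},"required":["deltas"]}

```bash
mkdir -p pics; python3 - <<'E'
from plant import ctrl
import cv2
for n in("top","side"):
    cv2.imwrite(f"pics/{n}0.png",ctrl.snapshot(n)[:,:,::-1]); p=ctrl.camera_params(n); print(n,p)
o=ctrl.get_obs(); print(o)
E
```

```text
top {'fx': 419.6206904145532, 'fy': 419.6206904145532, 'cx': 320.15695979993677, 'cy': 197.9170337049572, 'cam_to_world': array([[-0.02365523,  0.98012595, -0.19696077,  0.35630709],
       [-0.99969956, -0.02192596,  0.01095611,  0.10965516],
       [ 0.00641981,  0.19716077,  0.98035015,  1.07141857],
       [ 0.        ,  0.        ,  0.        ,  1.        ]])}
side {'fx': 506.01014473774177, 'fy': 506.01014473774177, 'cx': 324.6352619988609, 'cy': 194.91206229662387, 'cam_to_world': array([[ 0.80750569,  0.22989631, -0.54321473, -0.03407108],
       [-0.58971259,  0.29407315, -0.75217022, -0.73146367],
       [-0.01317629,  0.9277223 ,  0.3730385 ,  0.46308061],
       [ 0.        ,  0.        ,  0.        ,  1.        ]])}
{'clock': 0.1, 'joint_pos': array([-5.32219946e+01,  2.05880726e+01,  6.39529784e-01, -1.74352509e-02,
       -7.01368923e+01, -1.65064249e+01]), 'qvel': array([-0.07701307, -0.06477187,  0.08126774,  0.12069788, -0.04065173,
        0.01407431]), 'tau': array([-1.26188821e-03, -5.84164310e+01,  2.93749791e+01,  7.01554924e+00,
        1.01432964e-02, -5.50372965e-05]), 'tool_pos': array([ 0.23368247, -0.63279133,  0.22571281]), 'orientation': array([ 1.79913429e+02, -8.56060698e-03, -1.59734349e+02]), 'force': array([0.1227343 , 0.26615151, 0.1612899 ]), 'moment': array([ 0.03203115, -0.00396474, -0.0492852 ]), 'gripper_force': 0.0, 'opening': 0.08733421733860398}
```

View pics/top0.png

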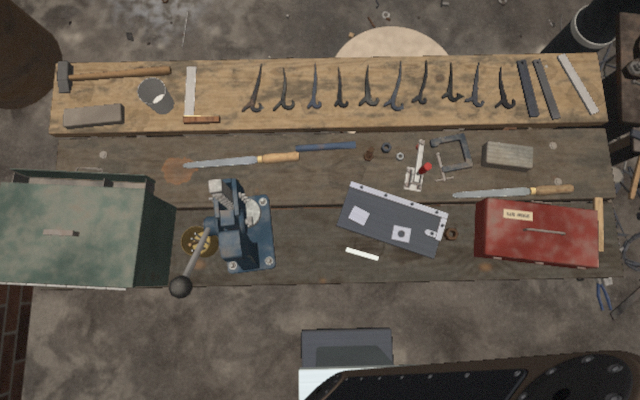

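View pics/side0.png

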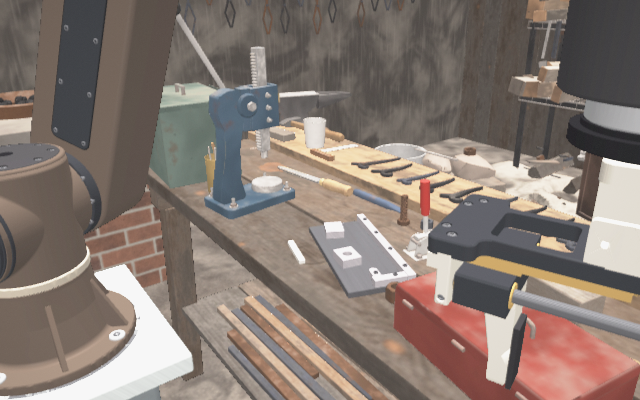

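The top view shows the jig at about (393,218), with the solid blank at (358,215), the drilled spacer at (401,234) and the pocket at the right end. I'll enlarge it.

```bash
python3 - <<'E'
import cv2
a=cv2.imread("pics/top0.png")[175:265,330:465]; cv2.imwrite("pics/t1.png",cv2.resize(a,None,fx=5.9,fy=5.9,interpolation=cv2.INTER_CUBIC))
a=cv2.imread("pics/side0.png")[205:300,300:430]; cv2.imwrite("pics/s1.png",cv2.resize(a,None,fx=6,fy=6,interpolation=cv2.INTER_CUBIC))
E
```

```text
(no output)
```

View pics/t1.png

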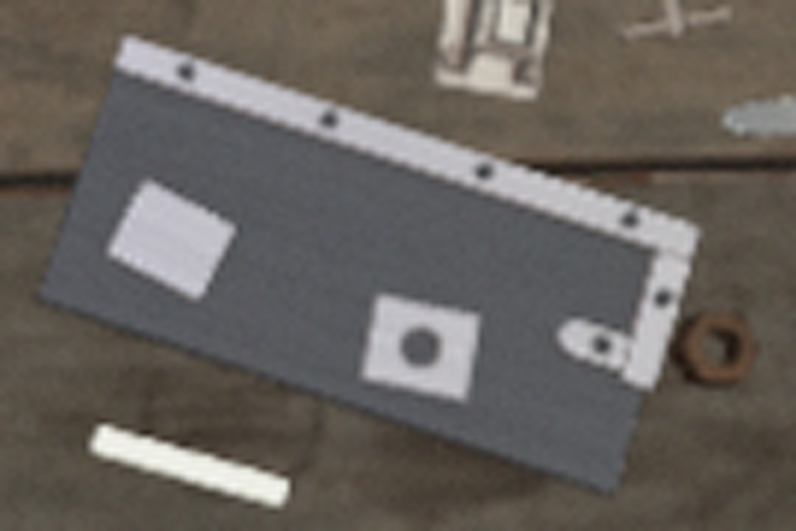

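View pics/s1.png

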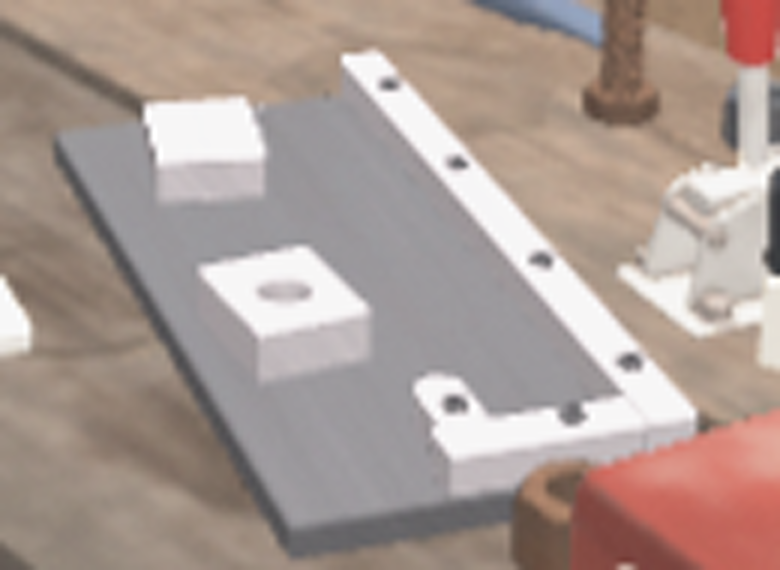

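```bash
cat > h.py <<'E'
import numpy as np
from scipy.optimize import least_squares
from plant import ctrl
P={n:ctrl.camera_params(n) for n in("top","side")}
def proj(n,X):
    p=P[n]; T=np.linalg.inv(p["cam_to_world"]); c=np.atleast_2d(X)@T[:3,:3].T+T[:3,3]
    return np.c_[p["cx"]+p["fx"]*c[:,0]/-c[:,2], p["cy"]+p["fy"]*c[:,1]/c[:,2]]
def place(q,L):  # q x,y,yaw ; L local points
    c,s=np.cos(q[2]),np.sin(q[2]); L=np.asarray(L,float)
    return np.c_[q[0]+c*L[:,0]-s*L[:,1], q[1]+s*L[:,0]+c*L[:,1], L[:,2]]
def full(n,uv):
    uv=np.asarray(uv,float); s,o=((5.9,(330,175)) if n=="top" else (6.,(300,205)))
    return (uv+.5)/s-.5+o
def fit(obs,q0):  # obs: list of (cam,L,full px)
    f=lambda q:np.concatenate([(proj(n,place(q,L))-uv).ravel() for n,L,uv in obs])
    r=least_squares(f,q0,loss="soft_l1"); return r.x,r.fun.reshape(-1,2)
def rel(j,q):
    c,s=np.cos(j[2]),np.sin(j[2]); d=q[:2]-j[:2]
    return np.array([c*d[0]+s*d[1],-s*d[0]+c*d[1]])*1e3,np.degrees(q[2]-j[2])
def blk(z=.028): return [(.018,.022,z),(.018,-.022,z),(-.018,-.022,z),(-.018,.022,z)]
E
python3 - <<'E'
from h import *
Jt=[(60,130,26),(60,-130,26),(45,130,26),(45,-115,26),(-60,130,12),(-60,-130,12),(-2.5,-85.5,24)]
ut=[(124,36),(699,230),(115,68),(654,250),(39,298),(613,493),(556,333)]
Js=[(45,130,26),(60,130,26),(60,-130,26),(-60,-130,12),(-60,130,12),(-14,-130,26)]
us=[(342,57),(378,50),(695,415),(290,527),(55,135),(452,460)]
t=("top",np.array(Jt)/1e3,full("top",ut)); s=("side",np.array(Js)/1e3,full("side",us))
for o in([t],[s],[t,s]):
    j,r=fit(o,[.5,-.07,-.2]); print(j,np.degrees(j[2]),np.abs(r).max())
    if len(o)==2: print(r.round(1).tolist())
B=([(148,179),(236,234),(202,300),(107,250)],[(247,98),(264,157),(155,163),(145,103)])
D=([(376,294),(480,313),(467,402),(361,380)],[(305,246),(370,315),(260,335),(200,267)])
for nm,(a,b) in(("blank",B),("drilled",D)):
    q,r=fit([("top",blk(),full("top",a)),("side",blk(),full("side",b))],[j[0],j[1],j[2]])
    print(nm,q,rel(j,q),np.abs(r).max())
# tcp pixel check
print(proj("side",ctrl.get_obs()["tool_pos"]))
E
```

```text
[ 0.50853049 -0.08191427 -0.3560532 ] -20.400345894419413 0.837565979199212
[ 0.50408714 -0.08514083 -0.3541228 ] -20.28974207761704 0.9948715283799174
[ 0.50713353 -0.08232506 -0.35502962] -20.341698899708433 1.7604415536405895
[[0.1, 0.4], [0.3, 0.2], [-0.2, 0.4], [0.6, 0.5], [-0.7, 0.7], [0.4, 1.2], [0.6, 0.4], [0.1, -0.8], [0.7, -0.5], [1.0, -1.1], [0.1, -1.0], [0.0, -1.5], [-0.1, -1.8]]
blank [ 0.51696924  0.0017343  -0.54481051] (array([-19.99824217,  82.2361729 ]), np.float64(-10.87364406975003)) 1.2196692413168364
drilled [ 0.46900539 -0.10153882 -0.23048395] (array([-29.07127295, -31.2695441 ]), np.float64(7.135941548082059)) 1.6013451956705467
[[589.20668069 407.74714887]]
```

Request:
apply_moves:
  deltas:
    - {"fingers": 0, "delta_pos": [-15, 18, -20], "angular": [0, 0, 2]}
    - {"fingers": 0, "delta_pos": [-40, 48, -40], "angular": [0, 0, 5]}
    - {"fingers": 0, "delta_pos": [-68, 82, -50], "angular": [0, 0, 9]}
    - {"fingers": 0, "delta_pos": [-96, 116, -50], "angular": [0, 0, 13]}
    - {"fingers": 0, "delta_pos": [-124, 150, -50], "angular": [0, 0, 17]}
    - {"fingers": 0, "delta_pos": [-152, 184, -50], "angular": [0, 0, 21]}
    - {"fingers": 0, "delta_pos": [-180, 218, -50], "angular": [0, 0, 25]}
    - {"fingers": 0, "delta_pos": [-208, 252, -50], "angular": [0, 0, 29]}
    - {"fingers": 0, "delta_pos": [-236, 286, -50], "angular": [0, 0, 33]}
    - {"fingers": 0, "delta_pos": [-260, 315, -50], "angular": [0, 0, 36]}

```text
clock: 1.1
tool_pos: [0.3686, -0.2456, 0.2765]
orientation: [180.0, 0.0, 164.1]
force: [0.9, -0.6, 0.4]
opening: 0.0134
gripper_force: 0.0
```

```bash
cat >> h.py <<'E'
J=np.array([.5071,-.0823,np.radians(-20.34)])
def todo(jx,jy,z,yaw=None,J=J):
    """shift in tool axes (mm) and turn needed to put TCP at jig (mm) jx,jy, world z (mm)"""
    from scipy.spatial.transform import Rotation as R
    o=ctrl.get_obs(); A=R.from_euler("xyz",o["orientation"],degrees=True)
    W=place(J,[(jx/1e3,jy/1e3,z/1e3)])[0]
    yaw=np.degrees(J[2])+180 if yaw is None else yaw
    T=A.inv()*R.from_euler("xyz",[180,0,yaw],degrees=True)
    print("jig now",rel(J,np.r_[o["tool_pos"][:2],0])[0].round(1),"z",o["tool_pos"][2].round(4),"F",o["force"].round(1),"open",o["opening"].round(4),"t",o["clock"])
    print("go",A.inv().apply(W-o["tool_pos"]).round(4)*1e3,"turn",T.as_rotvec(degrees=True).round(1))
E
python3 -c "
from h import *
todo(-70,82,80)"
```

```text
Traceback (most recent call last):
  File "h.py", line 29, in todo
    print("jig now",rel(J,np.r_[o["tool_pos"][:2],0])[0].round(1),"z",o["tool_pos"][2].round(4),"F",o["force"].round(1),"open",o["opening"].round(4),"t",o["clock"])
                                                                                                                               ^^^^^^^^^^^^^^^^^^
AttributeError: 'float' object has no attribute 'round'
```

```bash
sed -i 's/o\["opening"\].round(4)/round(float(o["opening"]),4)/' h.py
python3 -c "
from h import *
todo(-70,82,80)"
```

```text
jig now [ -73.1 -201.3] z 0.2765 F [ 0.9 -0.6  0.4] open 0.0134 t 1.1
go [-25.1 282.1 196.6] turn [0.  0.  4.5]
```

Request:
apply_moves:
  deltas:
    - {"fingers": 0, "delta_pos": [-3, 25, 10], "angular": [0, 0, 1]}
    - {"fingers": 0, "delta_pos": [-6, 60, 20], "angular": [0, 0, 2]}
    - {"fingers": 0, "delta_pos": [-10, 100, 40], "angular": [0, 0, 3]}
    - {"fingers": 0, "delta_pos": [-14, 140, 60], "angular": [0, 0, 4]}
    - {"fingers": 0, "delta_pos": [-18, 180, 85], "angular": [0, 0, 4.5]}
    - {"fingers": 0, "delta_pos": [-21, 215, 110], "angular": [0, 0, 4.5]}
    - {"fingers": 0, "delta_pos": [-23, 245, 140], "angular": [0, 0, 4.5]}
    - {"fingers": 0, "delta_pos": [-25, 268, 170], "angular": [0, 0, 4.5]}
    - {"fingers": 0, "delta_pos": [-25, 280, 190], "angular": [0, 0, 4.5]}
    - {"fingers": 0, "delta_pos": [-25, 282, 196.5], "angular": [0, 0, 4.5]}

```text
clock: 2.1
tool_pos: [0.468, 0.0177, 0.0778]
orientation: [-179.8, -0.2, 159.8]
force: [0.3, 0.5, 0.0]
opening: 0.0007
gripper_force: 0.0
```

```bash
python3 - <<'E'
from h import *
import cv2
todo(-70,82,19)
p=ctrl.get_obs()["tool_pos"]
print(proj("side",p),proj("top",p))
a=ctrl.snapshot("side")[170:300,240:420,::-1]; b=ctrl.snapshot("top")[170:270,330:470,::-1]
a=cv2.resize(a,(800,578),interpolation=cv2.INTER_CUBIC)
cv2.imwrite("pics/s2.png",a)
E
```

```text
jig now [-71.4  80.2] z 0.0778 F [0.3 0.5 0. ] open 0.0007 t 2.1
go [-1.6  2.  58.8] turn [-0.2 -0.2  0.2]
[[308.49666308 206.10659698]] [[355.05794998 233.42909593]]
```

View pics/s2.png

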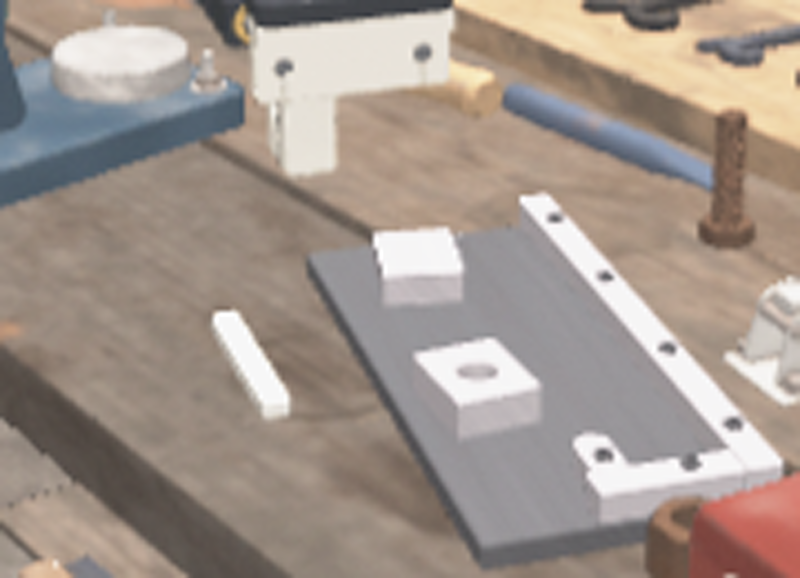

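The gripper tip appears at about (307,167) in the crop, 1 px from where I predicted it. The path down is clear, so I'll lower it and start pushing.

Request:
apply_moves:
  deltas:
    - {"fingers": 0, "delta_pos": [0, 1, 20], "angular": [0, 0, 0]}
    - {"fingers": 0, "delta_pos": [0, 1, 45], "angular": [0, 0, 0]}
    - {"fingers": 0, "delta_pos": [0, 1, 58], "angular": [0, 0, 0]}
    - {"fingers": 0, "delta_pos": [0, 1, 60], "angular": [0, 0, 0]}
    - {"fingers": 0, "delta_pos": [-5, 1, 60], "angular": [0, 0, 0]}
    - {"fingers": 0, "delta_pos": [-12, 1, 60], "angular": [0, 0, 0]}
    - {"fingers": 0, "delta_pos": [-18, 1, 60], "angular": [0, 0, 0]}
    - {"fingers": 0, "delta_pos": [-22, 1, 60], "angular": [0, 0, 0]}
    - {"fingers": 0, "delta_pos": [-26, 1, 60], "angular": [0, 0, 0]}
    - {"fingers": 0, "delta_pos": [-30, 1, 60], "angular": [0, 0, 0]}

```text
clock: 3.2
tool_pos: [0.4976, 0.0074, 0.0201]
orientation: [-180.0, -0.0, 159.8]
force: [-2.1, 0.5, 1.5]
opening: 0.0006
gripper_force: 1.2
```

```bash
python3 -c "
from h import *
todo(-8,83,20)"
```

```text
jig now [-40.1  80.8] z 0.0201 F [-2.1  0.5  1.5] open 0.0006 t 3.2
go [-32.1   2.2   0.1] turn [-0.  -0.   0.1]
```

Request:
apply_moves:
  deltas:
    - {"fingers": 0, "delta_pos": [-3, 0, 0], "angular": [0, 0, 0]}
    - {"fingers": 0, "delta_pos": [-6, 0, 0], "angular": [0, 0, 0]}
    - {"fingers": 0, "delta_pos": [-9, 1, 0], "angular": [0, 0, 0]}
    - {"fingers": 0, "delta_pos": [-12, 1, 0], "angular": [0, 0, 0]}
    - {"fingers": 0, "delta_pos": [-15, 1, 0], "angular": [0, 0, 0]}
    - {"fingers": 0, "delta_pos": [-18, 1, 0], "angular": [0, 0, 0]}
    - {"fingers": 0, "delta_pos": [-21, 1, 0], "angular": [0, 0, 0]}
    - {"fingers": 0, "delta_pos": [-24, 1, 0], "angular": [0, 0, 0]}
    - {"fingers": 0, "delta_pos": [-27, 1, 0], "angular": [0, 0, 0]}
    - {"fingers": 0, "delta_pos": [-30, 1, 0], "angular": [0, 0, 0]}

```text
clock: 4.2
tool_pos: [0.5263, -0.0019, 0.02]
orientation: [-180.0, 0.0, 159.8]
force: [-1.1, -0.0, -0.5]
opening: 0.0004
gripper_force: 0.6
```

```bash
python3 - <<'E'
from h import *
import cv2
todo(0,83,20)
a=ctrl.snapshot("side")[190:300,290:440,::-1]
cv2.imwrite("pics/s3.png",cv2.resize(a,(798,585),interpolation=cv2.INTER_CUBIC))
E
```

```text
jig now [-9.9 82.1] z 0.02 F [-1.1 -0.  -0.5] open 0.0004 t 4.2
go [-9.9  0.9  0. ] turn [-0.   0.   0.1]
```

View pics/s3.png

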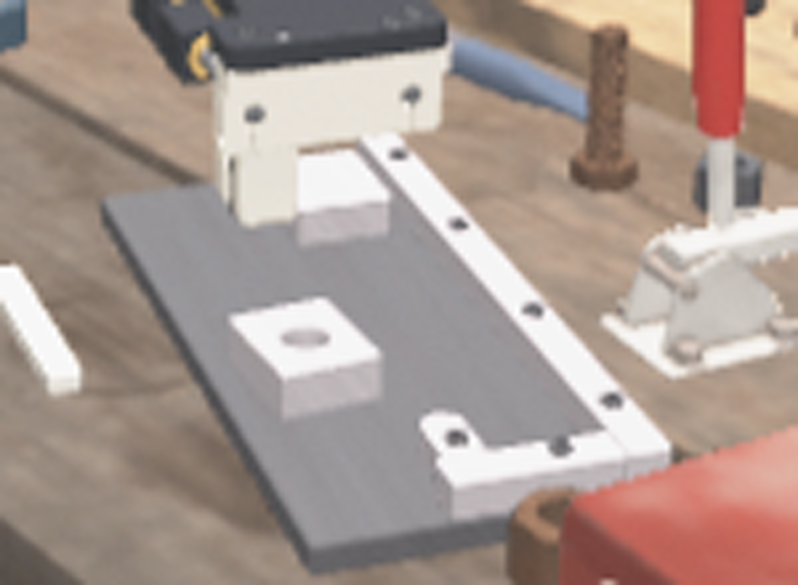

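The blank is square to the fingertips and near the rail at about (345,190) in the crop. The drilled spacer hasn't moved. I'll close the last gap slowly.

Request:
apply_moves:
  deltas:
    - {"fingers": 0, "delta_pos": [-2, 0, 0], "angular": [0, 0, 0]}
    - {"fingers": 0, "delta_pos": [-4, 0, 0], "angular": [0, 0, 0]}
    - {"fingers": 0, "delta_pos": [-5.5, 0, 0], "angular": [0, 0, 0]}
    - {"fingers": 0, "delta_pos": [-7, 0, 0], "angular": [0, 0, 0]}
    - {"fingers": 0, "delta_pos": [-8, 0, 0], "angular": [0, 0, 0]}

```text
clock: 4.75
tool_pos: [0.5337, -0.0046, 0.0201]
orientation: [-180.0, 0.0, 159.8]
force: [-1.4, 0.3, 1.1]
opening: 0.0002
gripper_force: 0.8
```

Request:
apply_moves:
  deltas:
    - {"fingers": 0, "delta_pos": [-1, 0, 0], "angular": [0, 0, 0]}
    - {"fingers": 0, "delta_pos": [-2, 0, 0], "angular": [0, 0, 0]}
    - {"fingers": 0, "delta_pos": [-2, 0, 0], "angular": [0, 0, 0]}

```text
clock: 5.05
tool_pos: [0.5341, -0.0049, 0.02]
orientation: [-180.0, -0.1, 159.7]
force: [-7.0, 6.3, 6.7]
opening: 0.0003
gripper_force: 4.7
```

Request:
apply_moves:
  deltas:
    - {"fingers": 0, "delta_pos": [-1, 0, 0], "angular": [0, 0, 0]}
    - {"fingers": 0, "delta_pos": [-1, 0, 0], "angular": [0, 0, 0]}

```text
clock: 5.25
tool_pos: [0.5341, -0.0049, 0.0199]
orientation: [-180.0, -0.2, 159.7]
force: [-11.5, 9.6, 10.0]
opening: 0.0003
gripper_force: 7.1
```

```bash
python3 - <<'E'
from h import *
import cv2
todo(-12,83,20)
a=ctrl.snapshot("side")[190:250,320:400,::-1]
cv2.imwrite("pics/s4.png",cv2.resize(a,(800,600),interpolation=cv2.INTER_CUBIC))
E
```

```text
jig now [-1.5 81.9] z 0.0199 F [-11.5   9.6  10. ] open 0.0003 t 5.25
go [10.5  1.1 -0. ] turn [-0.  -0.2  0.1]
```

View pics/s4.png

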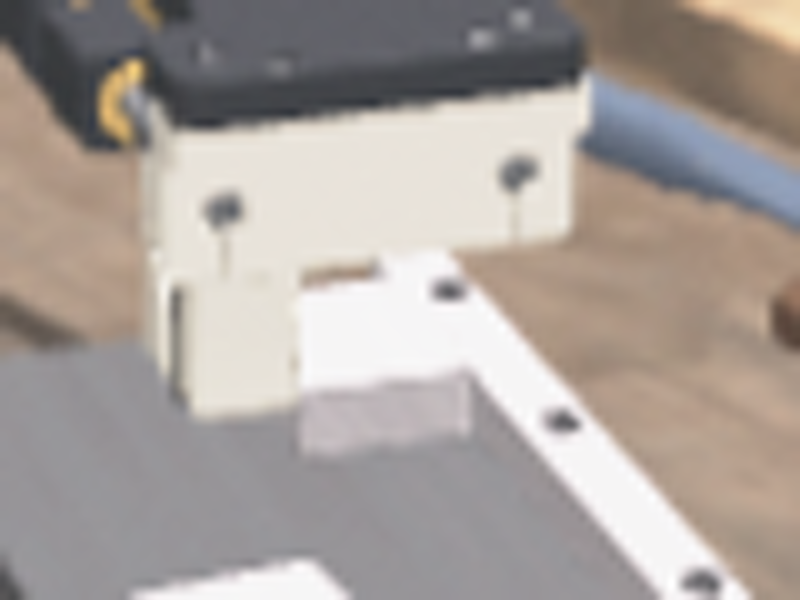

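The blank is now flush with the rail: its right edge meets the rail at (470,375) in the crop. Before sliding it, I'll check how the gripper bracket clears the bolt, clamp and toolbox.

```bash
python3 - <<'E'
from h import *
def bp(n,u,v,z):
    p=P[n];M=p["cam_to_world"]; d=M[:3,:3]@np.array([(u-p["cx"])/p["fx"],-(v-p["cy"])/p["fy"],-1]); o=M[:3,3]
    X=o+d*(z-o[2])/d[2]; return X.round(3), rel(J,np.r_[X[:2],0])[0].round(0)
print("bolt side",bp("side",403.7,222,0)); print("bolt top",bp("top",368,155,.03))
print("clamp base near corner", bp("side",290+680/5.32,190+375/5.32,0), bp("top",407,190,0),bp("top",420,163,.05))
# toolbox top corner (left): triangulate
for z in(0,.05,.1,.15): print(z,bp("top",478,199,z),bp("top",475,262,z),bp("side",430,268,z),bp("side",394,300,z))
p=place(J,[(-.0015+.0665,.082,.046)]);print(proj("side",p))
E
```

```text
bolt side (array([ 0.682, -0.029, -0.   ]), array([146., 111.]))
bolt top (array([ 0.676, -0.028,  0.03 ]), array([140., 109.]))
clamp base near corner (array([ 0.584, -0.166,  0.   ]), array([102., -51.])) (array([ 0.588, -0.13 ,  0.   ]), array([ 92., -17.])) (array([ 0.646, -0.156,  0.05 ]), array([156., -21.]))
0 (array([ 0.559, -0.314,  0.   ]), array([ 130., -199.])) (array([ 0.397, -0.291,  0.   ]), array([ -31., -233.])) (array([ 0.582, -0.198,  0.   ]), array([111., -83.])) (array([ 0.461, -0.234,  0.   ]), array([   9., -158.]))
0.05 (array([ 0.55 , -0.294,  0.05 ]), array([ 114., -184.])) (array([ 0.395, -0.272,  0.05 ]), array([ -39., -217.])) (array([ 0.515, -0.256,  0.05 ]), array([  68., -160.])) (array([ 0.407, -0.287,  0.05 ]), array([ -22., -227.]))
0.1 (array([ 0.541, -0.275,  0.1  ]), array([  98., -169.])) (array([ 0.393, -0.253,  0.1  ]), array([ -47., -200.])) (array([ 0.449, -0.313,  0.1  ]), array([  26., -237.])) (array([ 0.354, -0.341,  0.1  ]), array([ -54., -296.]))
0.15 (array([ 0.531, -0.255,  0.15 ]), array([  82., -153.])) (array([ 0.392, -0.234,  0.15 ]), array([ -55., -183.])) (array([ 0.382, -0.371,  0.15 ]), array([ -17., -314.])) (array([ 0.3  , -0.395,  0.15 ]), array([ -85., -365.]))
[[373.8376907  212.19649411]]
```

Request:
apply_moves:
  deltas:
    - {"fingers": 0, "delta_pos": [3, 0, 0], "angular": [0, 0, 0]}
    - {"fingers": 0, "delta_pos": [10, 0, 0], "angular": [0, 0, 0]}
    - {"fingers": 0, "delta_pos": [21, 2, 0], "angular": [0, 0, 0]}
    - {"fingers": 0, "delta_pos": [21, 25, 0], "angular": [0, 0, 0]}
    - {"fingers": 0, "delta_pos": [21, 45, 0], "angular": [0, 0, 0]}
    - {"fingers": 0, "delta_pos": [21, 58, 0], "angular": [0, 0, 0]}
    - {"fingers": 0, "delta_pos": [19, 58, 0], "angular": [0, 0, 0]}
    - {"fingers": 0, "delta_pos": [0, 58, 0], "angular": [0, 0, 0]}
    - {"fingers": 0, "delta_pos": [-18, 58, 0], "angular": [0, 0, 0]}
    - {"fingers": 0, "delta_pos": [-25, 58, 0], "angular": [0, 0, 0]}

```text
clock: 6.3
tool_pos: [0.5811, 0.0397, 0.0199]
orientation: [-180.0, 0.0, 159.8]
force: [-0.7, 0.7, 0.1]
opening: 0.0002
gripper_force: 0.0
```

```bash
python3 - <<'E'
from h import *
import cv2
todo(26,120,20)
a=ctrl.snapshot("side")[190:280,320:440,::-1]
cv2.imwrite("pics/s5.png",cv2.resize(a,(800,600),interpolation=cv2.INTER_CUBIC))
E
```

```text
jig now [ 27.  140.1] z 0.0199 F [-0.7  0.7  0.1] open 0.0002 t 6.3
go [  1.  -20.1  -0.1] turn [-0.   0.   0.1]
```

View pics/s5.png

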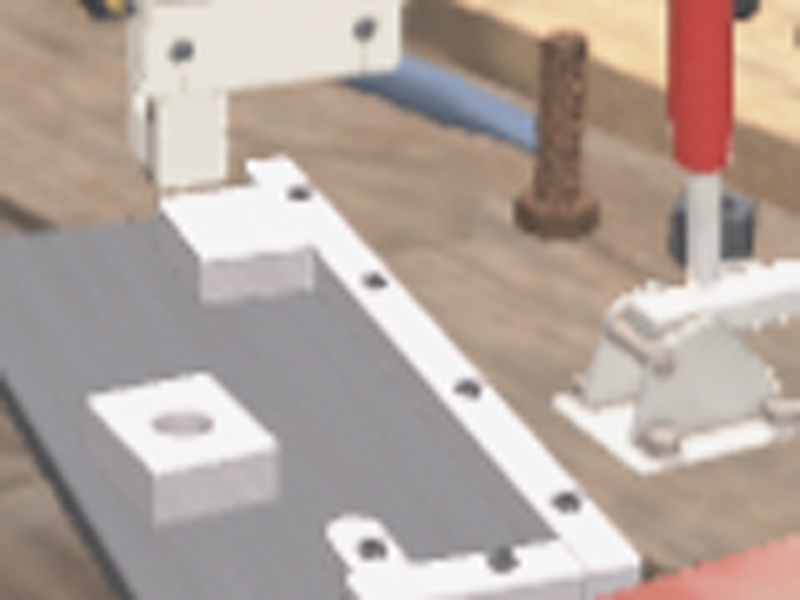

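The blank lies flush along the rail, with its left end at about (165,200) in the crop and the fingertips behind that end. I'll slide it now.

Request:
apply_moves:
  deltas:
    - {"fingers": 0, "delta_pos": [1, -5, 0], "angular": [0, 0, 0]}
    - {"fingers": 0, "delta_pos": [1, -10, 0], "angular": [0, 0, 0]}
    - {"fingers": 0, "delta_pos": [1, -14, 0], "angular": [0, 0, 0]}
    - {"fingers": 0, "delta_pos": [1, -18, 0], "angular": [0, 0, 0]}
    - {"fingers": 0, "delta_pos": [1, -22, 0], "angular": [0, 0, 0]}
    - {"fingers": 0, "delta_pos": [1, -26, 0], "angular": [0, 0, 0]}
    - {"fingers": 0, "delta_pos": [1, -30, 0], "angular": [0, 0, 0]}
    - {"fingers": 0, "delta_pos": [1, -34, 0], "angular": [0, 0, 0]}
    - {"fingers": 0, "delta_pos": [1, -38, 0], "angular": [0, 0, 0]}
    - {"fingers": 0, "delta_pos": [1, -42, 0], "angular": [0, 0, 0]}

```text
clock: 7.35
tool_pos: [0.5644, 0.001, 0.0201]
orientation: [180.0, 0.0, 159.8]
force: [-1.7, 5.2, -0.0]
opening: 0.0006
gripper_force: 2.0
```

Request:
apply_moves:
  deltas:
    - {"fingers": 0, "delta_pos": [0, -4, 0], "angular": [0, 0, 0]}
    - {"fingers": 0, "delta_pos": [0, -8, 0], "angular": [0, 0, 0]}
    - {"fingers": 0, "delta_pos": [0, -12, 0], "angular": [0, 0, 0]}
    - {"fingers": 0, "delta_pos": [0, -16, 0], "angular": [0, 0, 0]}
    - {"fingers": 0, "delta_pos": [0, -20, 0], "angular": [0, 0, 0]}
    - {"fingers": 0, "delta_pos": [0, -24, 0], "angular": [0, 0, 0]}
    - {"fingers": 0, "delta_pos": [0, -28, 0], "angular": [0, 0, 0]}
    - {"fingers": 0, "delta_pos": [0, -32, 0], "angular": [0, 0, 0]}
    - {"fingers": 0, "delta_pos": [0, -36, 0], "angular": [0, 0, 0]}
    - {"fingers": 0, "delta_pos": [0, -40, 0], "angular": [0, 0, 0]}

```text
clock: 8.35
tool_pos: [0.5505, -0.0367, 0.0201]
orientation: [180.0, 0.0, 159.8]
force: [-1.4, 5.6, 2.2]
opening: 0.0004
gripper_force: 2.0
```

```bash
python3 - <<'E'
from h import *
import cv2
todo(26,-55,20)
a=ctrl.snapshot("side")[190:280,320:440,::-1]
cv2.imwrite("pics/s6.png",cv2.resize(a,(800,600),interpolation=cv2.INTER_CUBIC))
E
```

```text
jig now [24.9 57.8] z 0.0201 F [-1.4  5.6  2.2] open 0.0004 t 8.35
go [-9.000e-01 -1.128e+02  1.000e-01] turn [0.  0.  0.1]
```

View pics/s6.png

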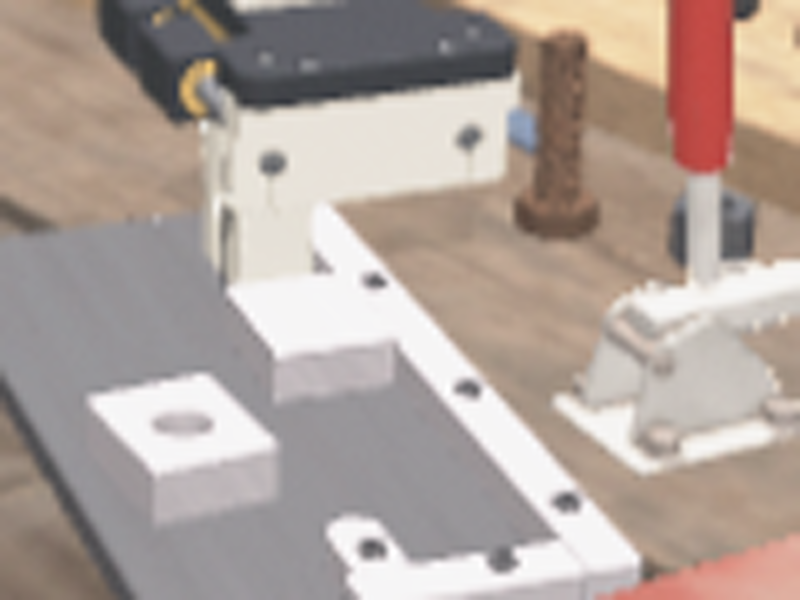

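The blank stays flush against the rail at about (315,320) in the crop, the drilled spacer at (180,445) hasn't moved, and there is clearance between them. I'll keep sliding.

Request:
apply_moves:
  deltas:
    - {"fingers": 0, "delta_pos": [0, -4, 0], "angular": [0, 0, 0]}
    - {"fingers": 0, "delta_pos": [0, -9, 0], "angular": [0, 0, 0]}
    - {"fingers": 0, "delta_pos": [0, -14, 0], "angular": [0, 0, 0]}
    - {"fingers": 0, "delta_pos": [0, -19, 0], "angular": [0, 0, 0]}
    - {"fingers": 0, "delta_pos": [-0.5, -24, 0], "angular": [0, 0, 0]}
    - {"fingers": 0, "delta_pos": [-0.5, -28, 0], "angular": [0, 0, 0]}
    - {"fingers": 0, "delta_pos": [-0.5, -32, 0], "angular": [0, 0, 0]}
    - {"fingers": 0, "delta_pos": [-0.5, -36, 0], "angular": [0, 0, 0]}
    - {"fingers": 0, "delta_pos": [-1, -40, 0], "angular": [0, 0, 0]}
    - {"fingers": 0, "delta_pos": [-1, -44, 0], "angular": [0, 0, 0]}

```text
clock: 9.4
tool_pos: [0.5362, -0.0784, 0.02]
orientation: [-180.0, -0.0, 159.8]
force: [-0.9, 2.9, 1.0]
opening: 0.0009
gripper_force: 1.2
```

Request:
apply_moves:
  deltas:
    - {"fingers": 0, "delta_pos": [0, -4, 0], "angular": [0, 0, 0]}
    - {"fingers": 0, "delta_pos": [0, -8, 0], "angular": [0, 0, 0]}
    - {"fingers": 0, "delta_pos": [0, -12, 0], "angular": [0, 0, 0]}
    - {"fingers": 0, "delta_pos": [0, -16, 0], "angular": [0, 0, 0]}
    - {"fingers": 0, "delta_pos": [0, -20, 0], "angular": [0, 0, 0]}
    - {"fingers": 0, "delta_pos": [0, -24, 0], "angular": [0, 0, 0]}
    - {"fingers": 0, "delta_pos": [0, -28, 0], "angular": [0, 0, 0]}
    - {"fingers": 0, "delta_pos": [0, -32, 0], "angular": [0, 0, 0]}
    - {"fingers": 0, "delta_pos": [0, -36, 0], "angular": [0, 0, 0]}
    - {"fingers": 0, "delta_pos": [0, -40, 0], "angular": [0, 0, 0]}

```text
clock: 10.4
tool_pos: [0.5225, -0.1159, 0.0201]
orientation: [180.0, 0.0, 159.8]
force: [-0.1, 1.9, -0.6]
opening: 0.0001
gripper_force: 0.7
```

```bash
python3 - <<'E'
from h import *
todo(26,-55,20)
E
```

```text
jig now [ 26.1 -26.2] z 0.0201 F [-0.1  1.9 -0.6] open 0.0001 t 10.4
go [  0.1 -28.8   0.1] turn [0.  0.  0.1]
```

Request:
apply_moves:
  deltas:
    - {"fingers": 0, "delta_pos": [0, -4, 0], "angular": [0, 0, 0]}
    - {"fingers": 0, "delta_pos": [0, -8, 0], "angular": [0, 0, 0]}
    - {"fingers": 0, "delta_pos": [0, -11, 0], "angular": [0, 0, 0]}
    - {"fingers": 0, "delta_pos": [0, -14, 0], "angular": [0, 0, 0]}
    - {"fingers": 0, "delta_pos": [0, -16, 0], "angular": [0, 0, 0]}
    - {"fingers": 0, "delta_pos": [0, -18, 0], "angular": [0, 0, 0]}
    - {"fingers": 0, "delta_pos": [0, -20, 0], "angular": [0, 0, 0]}
    - {"fingers": 0, "delta_pos": [0, -22, 0], "angular": [0, 0, 0]}

```text
clock: 11.2
tool_pos: [0.5149, -0.1363, 0.0201]
orientation: [-180.0, -0.0, 159.8]
force: [0.4, 1.6, -0.2]
opening: 0.0004
gripper_force: 0.8
```

Request:
apply_moves:
  deltas:
    - {"fingers": 0, "delta_pos": [0, -2, 0], "angular": [0, 0, 0]}
    - {"fingers": 0, "delta_pos": [0, -4, 0], "angular": [0, 0, 0]}
    - {"fingers": 0, "delta_pos": [0, -5, 0], "angular": [0, 0, 0]}

```text
clock: 11.5
tool_pos: [0.5131, -0.1411, 0.0201]
orientation: [-180.0, -0.0, 159.8]
force: [-0.5, 2.5, -1.2]
opening: 0.0006
gripper_force: 0.7
```

Request:
apply_moves:
  deltas:
    - {"fingers": 0, "delta_pos": [0, -2, 0], "angular": [0, 0, 0]}
    - {"fingers": 0, "delta_pos": [0, -4, 0], "angular": [0, 0, 0]}
    - {"fingers": 0, "delta_pos": [0, -5, 0], "angular": [0, 0, 0]}

```text
clock: 11.8
tool_pos: [0.512, -0.1447, 0.0201]
orientation: [179.9, 0.0, 159.7]
force: [-0.7, 15.1, 2.2]
opening: 0.0005
gripper_force: 7.0
```

```bash
python3 - <<'E'
from h import *
todo(26,-60,20)
E
```

```text
jig now [ 26.3 -56.9] z 0.0201 F [-0.7 15.1  2.2] open 0.0005 t 11.8
go [ 0.3 -3.1  0.1] turn [0.1 0.  0.1]
```

The blank has met the stop (15 N, tool at y = -57 as expected). I'll press it home, biased toward the rail.

Request:
apply_moves:
  deltas:
    - {"fingers": 0, "delta_pos": [0, -1, 0], "angular": [0, 0, 0]}
    - {"fingers": 0, "delta_pos": [-1, -2, 0], "angular": [0, 0, 0]}
    - {"fingers": 0, "delta_pos": [-2, -2, 0], "angular": [0, 0, 0]}
    - {"fingers": 0, "delta_pos": [-3, -2, 0], "angular": [0, 0, 0]}

```text
clock: 12.2
tool_pos: [0.5123, -0.1451, 0.0199]
orientation: [179.8, -0.2, 159.7]
force: [-7.6, 32.1, 10.8]
opening: 0.0003
gripper_force: 13.3
```

```bash
python3 - <<'E'
from h import *
todo(26,-40,20)
E
```

```text
jig now [ 26.8 -57.1] z 0.0199 F [-7.6 32.1 10.8] open 0.0003 t 12.2
go [ 0.7 17.1 -0. ] turn [ 0.2 -0.2  0. ]
```

Request:
apply_moves:
  deltas:
    - {"fingers": 0, "delta_pos": [0, 4, 0], "angular": [0, 0, 0]}
    - {"fingers": 0, "delta_pos": [0, 15, 0], "angular": [0, 0, 0]}
    - {"fingers": 0, "delta_pos": [0, 25, 0], "angular": [0, 0, 0]}
    - {"fingers": 0, "delta_pos": [0, 25, -25], "angular": [0, 0, 0]}
    - {"fingers": 0, "delta_pos": [0, 25, -65], "angular": [0, 0, 0]}
    - {"fingers": 0, "delta_pos": [0, 35, -105], "angular": [0, 0, 0]}
    - {"fingers": 0, "delta_pos": [0, 60, -135], "angular": [0, 0, 0]}
    - {"fingers": 0, "delta_pos": [0, 95, -150], "angular": [0, 0, 0]}
    - {"fingers": 0, "delta_pos": [0, 120, -150], "angular": [0, 0, 0]}
    - {"fingers": 0, "delta_pos": [0, 130, -150], "angular": [0, 0, 0]}

```text
clock: 13.2
tool_pos: [0.5597, -0.0245, 0.1708]
orientation: [179.9, 0.1, 159.9]
force: [-0.3, 0.1, 0.7]
opening: 0.0005
gripper_force: 0.0
```

```bash
python3 - <<'E'
from h import *
import cv2
o=ctrl.get_obs();print(o["tool_pos"],o["clock"])
a=ctrl.snapshot("side")[225:295,340:430,::-1]
b=ctrl.snapshot("top")[190:260,380:470,::-1]
r=lambda i:cv2.resize(i,(400,311),interpolation=cv2.INTER_CUBIC)
r2=lambda i:cv2.resize(i,(380,296),interpolation=cv2.INTER_CUBIC)
A=cv2.resize(a,(400,311),interpolation=cv2.INTER_CUBIC)
c=np.hstack([r(a),r(b)])
d=np.hstack([cv2.resize(a[20:68,20:80],(400,280),interpolation=cv2.INTER_CUBIC),cv2.resize(b[10:50,30:80],(400,280),interpolation=cv2.INTER_CUBIC)])
cv2.imwrite("pics/f.png",np.vstack([c,d]))
E
```

```text
[ 0.55967373 -0.02450326  0.17078518] 13.2
```

View pics/f.png

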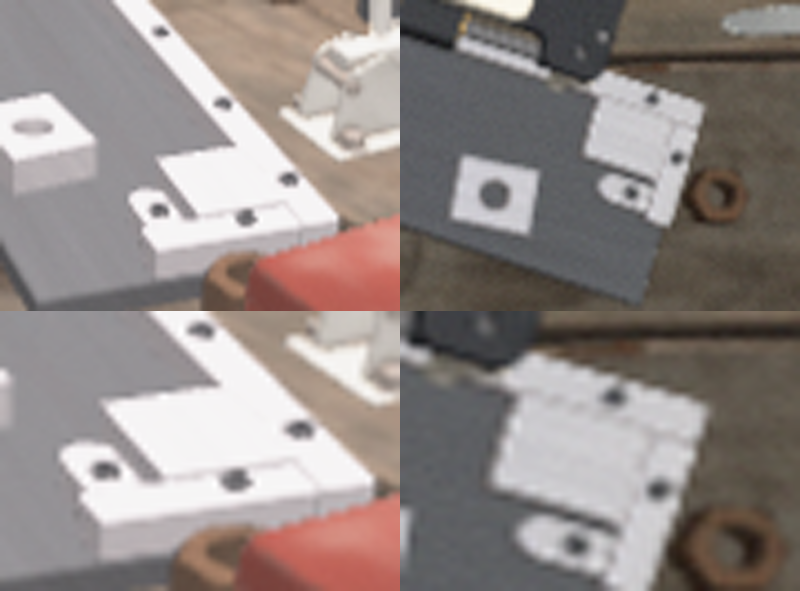

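Both cameras show the blank in the pocket, tight to the rail and the stop, with the 4 mm gap on the lip side. In the top view the blank is at about (625,130) and the drilled spacer, at (495,195), hasn't moved. I'll hand it in.

```bash
python3 -c "
from plant import ctrl
print(ctrl.close_job())"
```

```text
the job is handed in; nothing more can be done
None
```

The solid blank is in the corner pocket, fully home against the rail and the end stop, with the hand withdrawn and the drilled spacer left in place; I handed the job in at about 13 s.

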